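# Line up the chromatography columns by height on the column rail

### The job

Set up the column rail for the next run: stand the four columns upright in the middle of the rail's four round pads, one on each, in order of height, with the shortest on the pad next to the cream valve block and the tallest on the pad next to the white detector. Keep the columns upright and set each one down on its pad without dropping it.

Things in the scene. Friction and masses are not known exactly. Their poses are not given: they have to be found in the camera images.
- column_60 (a point): Centre (half-way up, on the axis) of the shortest of four chromatography columns, 60 mm tall, standing upright; z axis up along the column. Loose, 0.15 to 0.45 kg. White-packed clear tube 37 mm across between a grey foot (50 mm across, 14 mm high) and a grey top cap with a thin orange band (44 mm across, the uppermost 22 mm): grip it by the cap from above. Starts on the table (z = 0).
- column_85 (a point): Centre (half-way up, on the axis) of the second shortest of four chromatography columns, 85 mm tall, standing upright; z axis up along the column. Loose, 0.15 to 0.45 kg. White-packed clear tube 37 mm across between a grey foot (50 mm across, 14 mm high) and a grey top cap with a thin orange band (44 mm across, the uppermost 22 mm): grip it by the cap from above. Starts on the table (z = 0).
- column_110 (a point): Centre (half-way up, on the axis) of the second tallest of four chromatography columns, 110 mm tall, standing upright; z axis up along the column. Loose, 0.15 to 0.45 kg. White-packed clear tube 37 mm across between a grey foot (50 mm across, 14 mm high) and a grey top cap with a thin orange band (44 mm across, the uppermost 22 mm): grip it by the cap from above. Starts on the table (z = 0).
- column_135 (a point): Centre (half-way up, on the axis) of the tallest of four chromatography columns, 135 mm tall, standing upright; z axis up along the column. Loose, 0.15 to 0.45 kg. White-packed clear tube 37 mm across between a grey foot (50 mm across, 14 mm high) and a grey top cap with a thin orange band (44 mm across, the uppermost 22 mm): grip it by the cap from above. Starts on the table (z = 0).
- pad_a: Flat round dark rubber pad 64 mm across and 3 mm thick, fixed on a long aluminium rail (90 mm wide, 12 mm high): first of four in a row, counted from the rail's left end as the robot sees it; the pads are 90 mm apart. Origin on the pad's axis at its underside, 12 mm above the table; its top face is 15 mm above the table. Its y axis runs along the row of pads, its x axis across the rail, away from the robot.
- pad_b: Flat round dark rubber pad 64 mm across and 3 mm thick, fixed on a long aluminium rail (90 mm wide, 12 mm high): second of four in a row, counted from the rail's left end as the robot sees it; the pads are 90 mm apart. Origin on the pad's axis at its underside, 12 mm above the table; its top face is 15 mm above the table. Its y axis runs along the row of pads, its x axis across the rail, away from the robot.
- pad_c: Flat round dark rubber pad 64 mm across and 3 mm thick, fixed on a long aluminium rail (90 mm wide, 12 mm high): third of four in a row, counted from the rail's left end as the robot sees it; the pads are 90 mm apart. Origin on the pad's axis at its underside, 12 mm above the table; its top face is 15 mm above the table. Its y axis runs along the row of pads, its x axis across the rail, away from the robot.
- pad_d: Flat round dark rubber pad 64 mm across and 3 mm thick, fixed on a long aluminium rail (90 mm wide, 12 mm high): fourth of four in a row, counted from the rail's left end as the robot sees it; the pads are 90 mm apart. Origin on the pad's axis at its underside, 12 mm above the table; its top face is 15 mm above the table. Its y axis runs along the row of pads, its x axis across the rail, away from the robot.
- valve: Valve block: cream-coloured block 56 x 56 mm and 40 mm high with a round black knob on top (60 mm in all), fixed on one end of the rail, 90 mm beyond the last pad there; it may be at either end. Origin at the centre of its underside, 12 mm above the table.
- detector: Detector: flat white box 70 x 56 mm and 30 mm high with a black window on top, fixed on the other end of the rail, 90 mm beyond the last pad. Origin at the centre of its underside, 12 mm above the table.
Things that resemble listed ones, but are neither listed nor needed, are in the scene too. Leave any blue or yellow look-alike of the part that bears column_110 alone.

How it is judged:
By the outcome, as a careful person would: the job done as asked, in the order asked, and still so for the second after the job is handed in, with the robot touching nothing.
It also fails if it takes over 90 s, if anything falls off the work surface, if the arm or the gripper's body presses on something with over 40 N, if the wrist force passes 120 N, or if a joint passes its speed limit or range.

### The arm

A 6-joint arm with a two-finger parallel gripper is mounted at the origin on the work surface. World frame = base frame: x ahead of the robot, y to its left, z up, the work surface at z = 0. Lengths are in m, angles in degrees, forces in N, time in s.
With the tool pointing down it reaches from about 0.35 to 1 m from the base axis. Payload 7.1 kg.
Tool frame: the origin (TCP) lies midway between the tips of the shut fingers; the grasp point (between the pads) lies 19 mm behind it; z points along the fingers, x is the direction in which the jaws open and shut, and the axes are right-handed (so a half turn about z gives the same grasp; the last joint's range is limited). The gripper opens to 85 mm and grips with 20 to 120 N. Pads are 22 mm wide; open, the fingers measure 114 mm over their backs; the gripper's body (76 mm by 85 mm) begins 54 mm behind the grasp point. The pads swing forward as they close: fully open they stand 13 mm farther back than shut.
Start: joints at [-70.989, 24.242, 93.386, -0, 62.372, -1.089], TCP at [0.215, -0.587, 0.202] pointing down, gripper open.
Joint ranges: [-172.04, 172.04], [-51.8, 120.97], [4.93, 147.93], [-75.15, 255.16], [6.16, 154.13], [-145.62, 145.62]. Speed limits (degrees/s): [136.94, 136.94, 172.46, 180, 180, 180].

### API

Orientations are given as [roll, pitch, yaw] about the fixed x, y, z axes, in that order (R = Rz(yaw) Ry(pitch) Rx(roll)).
In Python, from station import env, optics gives the robot as it stands. The module is installed in compiled form; this text tells all that it offers.
- The arm moves only by the shell command python3 -m jog 'ROWS' [FORCE]. ROWS is text: rows parted by semicolons, each of 7 numbers parted by spaces: the turn, a rotation vector about the tool's x, y, z in rad, then the shift along the tool's x, y, z in mm, then the finger opening in mm, from 0 to 85.4. In form: rx ry rz x y z claw; .... A call has 1 to 20 rows; each row shifts and turns the commanded pose from where the row before left it, along the tool's axes as they then stand; what a row does not reach is not made up. A row lasts 1/12 s, in which the tool goes at most 41.7 mm and 7.16 degrees, less where a joint would pass 70% of its speed; a pose out of reach is approached as far as the arm can. A call is refused whole if a number of a shift passes 41.7 or a number of a turn 0.125, either way. A call with a gripper value outside its range is refused whole. The fingers move at their own pace and stop on an object; FORCE is the grip in N (left out, the last holds). Time passes only in rows, so rows that do not move let the fingers close. It gives the time, the measured TCP pose, the force and the opening at its end, in the units of the state.
- env.get_obs(): the state, without advancing time (a new reading comes with each control period).
- optics.grab_frame(name): name is "side" or "top"; returns the picture (400x640x3 uint8, blue, green, red); there is no depth.
- optics.camera_info(name): a dict with "fovy" (degrees; the focal length in pixels is half the picture's height over the tangent of half this angle, whatever the lens; pixels are square), "cx", "cy" (the principal point, pixels), "k1" (the pictures are not rectified: a ray, as slopes to the right and down, at radius r is drawn at 1 + k1 r^2 times it, then the intrinsics apply), "T" (4x4, takes a point from camera to world coordinates). Camera axes: x right, y down, z forward; pixel columns grow to the right and rows downward; lengths in m; the calibration is good to about 2 mm. A picture is of the moment at which its call begins. camera_info takes no time and is no camera call.
- env.job_done(): hands the job in, once; it reports no verdict.
The state is a dict: "time": time; "qpos": joint angles; "qd": joint speeds; "tau": joint torques, N m; "ee_pos": TCP position; "eef_rot": TCP orientation; "wrist_force": force on the tool from outside, world axes, zero at the start; "moment": the same for the moment, N m; "grip_width": opening from 0.0 (shut) to 1.0 (fully open).
Only numpy, scipy, OpenCV 4.12 (cv2) and the standard library are available. Lean on these libraries where they do the work, as an engineer would, in place of code of your own. Each camera call takes 0.05 s, during which the arm holds its last target. There are 200 camera calls.

## Working session

There is one attempt and no reset: what is moved stays moved. The work goes in short steps, Python scripts to look and compute and a shell command to move; the robot and the scene stay as the last step left them, time stands still between calls to the robot, and variables do not carry over. Pictures are saved under pics/ and viewed, about 12 in all and at most 16, crops included, and the job is handed in when it is done.

```bash
mkdir -p pics
cat > h.py <<'E'
import numpy as np, cv2
from station import env, optics
def K(n):
    c=optics.camera_info(n); f=200/np.tan(np.radians(c["fovy"])/2); return c,f
def ray(n,u,v):
    c,f=K(n); d=np.array([(u-c["cx"])/f,(v-c["cy"])/f]); s=d.copy()
    for _ in range(30): s=d/(1+c["k1"]*(s@s))
    T=np.array(c["T"]); return T[:3,3],T[:3,:3]@np.array([s[0],s[1],1])
def at(n,u,v,z):
    o,d=ray(n,u,v); return o+d*(z-o[2])/d[2]
def proj(n,p):
    c,f=K(n); T=np.array(c["T"]); q=T[:3,:3].T@(np.array(p)-T[:3,3]); s=q[:2]/q[2]; s=s*(1+c["k1"]*(s@s))
    return s*f+[c["cx"],c["cy"]]
E
python3 - <<'E'
from h import *
for n in("side","top"):
    cv2.imwrite(f"pics/{n}0.png",optics.grab_frame(n)); c,f=K(n); print(n,c,f)
print(env.get_obs())
E
```

```text
side {'fovy': 56.44570263555635, 'cx': 324.96384213360125, 'cy': 196.67046793338562, 'k1': -0.08842017458837216, 'T': array([[-0.86428154, -0.37353183,  0.33688484,  0.24235276],
       [-0.50273019,  0.61918564, -0.60321763,  0.53788237],
       [ 0.01672673, -0.69071204, -0.72293644,  0.6650489 ],
       [ 0.        ,  0.        ,  0.        ,  1.        ]])} 372.6414807705845
top {'fovy': 44.6453053453031, 'cx': 318.4080338141423, 'cy': 206.914656882189, 'k1': -0.13588759072647386, 'T': array([[ 3.03852331e-02, -9.95834015e-01,  8.59729720e-02,
         4.30367202e-01],
       [-9.99534275e-01, -3.05154425e-02, -2.00454711e-04,
         2.98900858e-02],
       [ 2.82312290e-03, -8.59268414e-02, -9.96297450e-01,
         1.07772271e+00],
       [ 0.00000000e+00,  0.00000000e+00,  0.00000000e+00,
         1.00000000e+00]])} 487.1017515786138
{'time': 0.1, 'qpos': array([-7.09875129e+01,  2.42809426e+01,  9.34248126e+01, -5.97541369e-04,
        6.23712893e+01, -1.08820439e+00]), 'qd': array([-0.00552021, -0.06988627, -0.1449055 , -0.07887083,  0.02810831,
        0.03751029]), 'tau': array([-7.23755784e-04, -5.58426154e+01, -2.82445711e+01, -2.78625191e-05,
        2.98738669e-03,  3.10579355e-05]), 'ee_pos': array([ 0.21465549, -0.58644473,  0.20172911]), 'eef_rot': array([-1.79999066e+02,  7.70406771e-02, -6.98990305e+01]), 'wrist_force': array([ 0.18579103, -0.45577405,  0.60287041]), 'moment': array([ 0.0217432 , -0.02160146,  0.07589238]), 'grip_width': 0.9998993204399775}
```

View pics/top0.png

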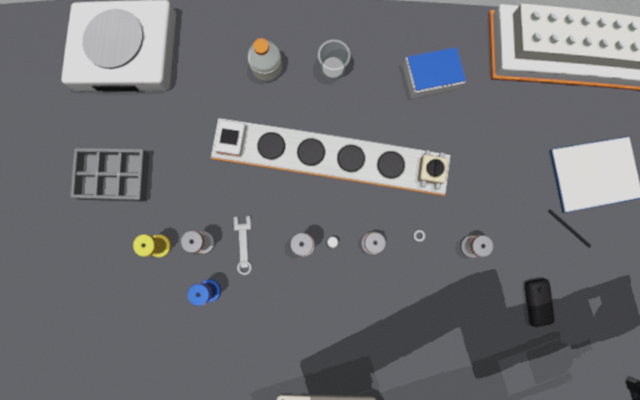

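View pics/side0.png

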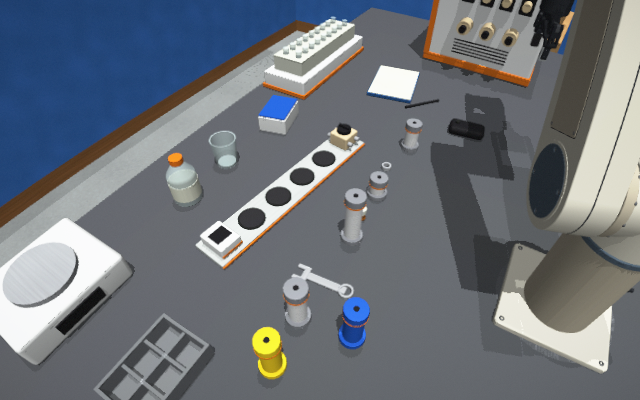

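The top view shows the detector at (230,138), the valve at (434,168) and pads at about (271,145), (311,152), (351,158) and (391,165). The grey columns are at (192,242), (302,244), (374,243) and (483,246). The blue and yellow look-alikes stand at lower left. I'll enlarge both views to measure.

Run:
```python
from h import *
t=cv2.imread("pics/top0.png"); s=cv2.imread("pics/side0.png")
R=lambda im,x,y,w,h,k:cv2.resize(im[y:y+h,x:x+w],None,fx=k,fy=k,interpolation=cv2.INTER_CUBIC)
# columns crops: 4 tiles of 64x50 x6
tiles=[R(t,x,220,64,48,6) for x in(166,272,344,446)]
cv2.imwrite("pics/cols.png",np.vstack([np.hstack(tiles[:2]),np.hstack(tiles[2:])]))
tiles=[R(s,x,y,66,90,4) for x,y in((262,265),(320,170),(345,140))]
cv2.imwrite("pics/scols.png",np.hstack(tiles))
# pads ellipses
g=cv2.cvtColor(t,cv2.COLOR_BGR2GRAY)
for u,v in((271,145),(311,152),(351,158),(391,165)):
    m=((g<75)).astype(np.uint8); mm=np.zeros_like(m); cv2.circle(mm,(u,v),17,1,-1); m&=mm
    n,l,st,c=cv2.connectedComponentsWithStats(m); i=1+st[1:,4].argmax()
    print(st[i],c[i],at("top",*c[i],.015))
for u,v,z in((230,138,.042),(434,168,.072)): print(at("top",u,v,z))
```

```text
[258 133  27  26 435] [270.49195402 144.34482759] [0.65828007 0.14032595 0.015     ]
[298 139  26  26 182] [310.18131868 150.03296703] [0.64798779 0.05174504 0.015     ]
[338 146  26  25 126] [350.         157.53968254] [ 0.63388435 -0.03690098  0.015     ]
[378 152  26  26 148] [390.24324324 163.85810811] [ 0.62270007 -0.12657144  0.015     ]
[0.6642631 0.2264974 0.042    ]
[ 0.60685468 -0.21120196  0.072     ]
```

View pics/cols.png

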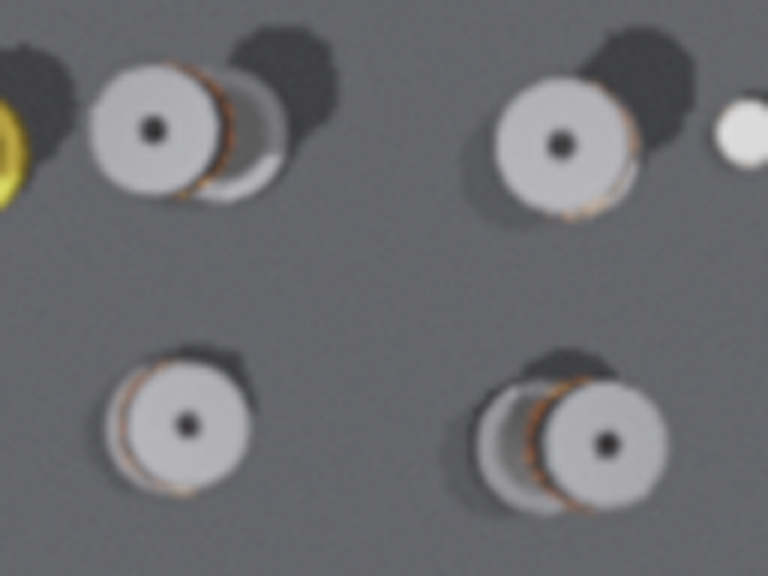

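View pics/scols.png

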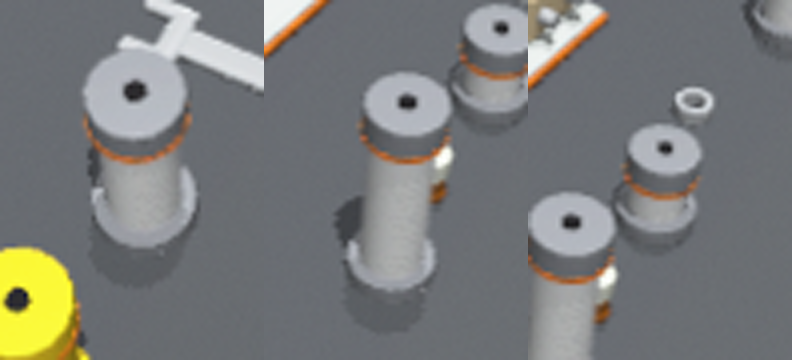

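The crops give the cap holes in top pixels: A (191.7,241.7), B (301.7,244.2), C (375.3,242.8) and D (483.2,245.8). In the side view they are A (295.5,287.5), B (355.8,195.5), C (379.2,177) and D about (413,122). I'll triangulate heights and fit the pad row.

Run:
```python
from h import *
top=[(191.3,241.3),(301.3,243.8),(374.9,242.4),(482.8,245.4)]
side=[(295.1,287.1),(355.4,195.1),(378.9,176.6),(413,122)]
for a,b in zip(top,side):
    o1,d1=ray("top",*a);o2,d2=ray("side",*b)
    s=np.linalg.lstsq(np.c_[d1,-d2],o2-o1,rcond=None)[0]
    p,q=o1+s[0]*d1,o2+s[1]*d2; print("tri",((p+q)/2).round(4),np.linalg.norm(p-q).round(4))
    h=min((.06,.085,.11,.135),key=lambda z:abs(z-(p+q)[2]/2)); print(h,at("top",*a,h).round(4),at("side",*b,h).round(4))
# pads
t=cv2.imread("pics/top0.png"); g=cv2.cvtColor(t,cv2.COLOR_BGR2GRAY)
P=[]
for u,v in((271,145),(311,152),(351,158),(391,165)):
    m=(g<120).astype(np.uint8); mm=np.zeros_like(m); cv2.circle(mm,(u,v),17,1,-1); m&=mm
    c=max(cv2.findContours(m,0,1)[0],key=cv2.contourArea); (x,y),r=cv2.minEnclosingCircle(c); M=cv2.moments(cv2.convexHull(c))
    x,y=M["m10"]/M["m00"],M["m01"]/M["m00"]; P.append(at("top",x,y,.015)); print(x,y,r,P[-1].round(4))
P=np.array(P); print(np.linalg.norm(np.diff(P,axis=0),axis=1)); d=P[3]-P[0]; print(np.degrees(np.arctan2(-d[0],-d[1])))
s=cv2.imread("pics/side0.png"); 
cv2.imwrite("pics/spads.png",cv2.resize(s[110:270,190:390],None,fx=4,fy=4)[:600])
```

```text
tri [0.4377 0.282  0.1104] 0.0013
0.11 [0.4371 0.2818 0.11  ] [0.4384 0.282  0.11  ]
tri [0.4395 0.0607 0.1351] 0.0007
0.135 [0.4392 0.0606 0.135 ] [0.4399 0.0607 0.135 ]
tri [ 0.4475 -0.0906  0.0599] 0.0002
0.06 [ 0.4474 -0.0906  0.06  ] [ 0.4475 -0.0905  0.06  ]
tri [ 0.4479 -0.3123  0.0847] 0.0027
0.085 [ 0.4466 -0.3126  0.085 ] [ 0.449  -0.3113  0.085 ]
270.9251639833035 145.3819320214669 13.719600677490234 [0.656  0.1393 0.015 ]
310.5983654407472 151.63339171044947 13.729630470275879 [0.6444 0.0507 0.015 ]
350.6476868327402 157.95877817319098 13.70760726928711 [ 0.633  -0.0384  0.015 ]
390.6101745045844 164.3673469387755 13.694038391113281 [ 0.6216 -0.1274  0.015 ]
[0.08930781 0.08979166 0.0897754 ]
7.345368660790323
```

View pics/spads.png

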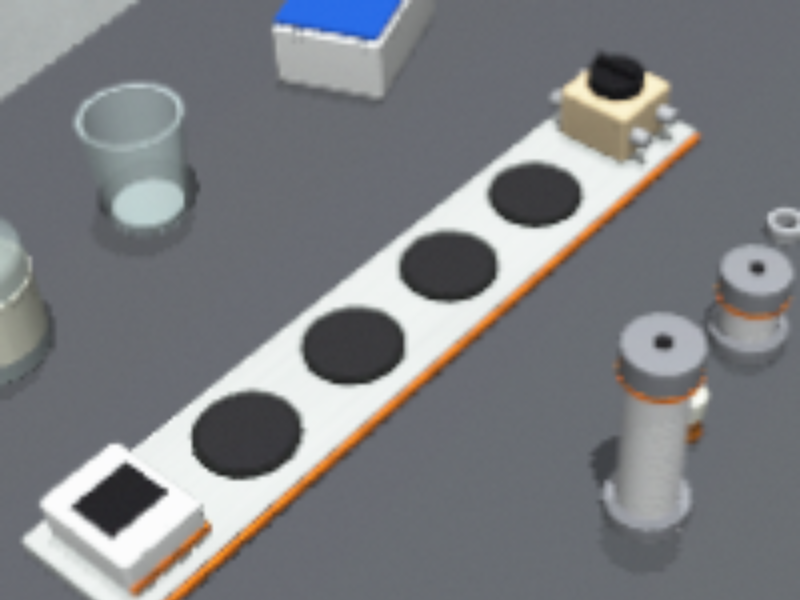

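All four heights triangulate to within 1 mm of nominal, and pad spacing comes out at 89.3–89.8 mm against 90. The detector is at the left, so 135→a, 110→b, 85→c and 60→d. First I turn the tool to yaw 0, so its x lies along world x.

```bash
python3 -m jog '0 0 -0.122 0 0 0 85;0 0 -0.122 0 0 0 85;0 0 -0.122 0 0 0 85;0 0 -0.122 0 0 0 85;0 0 -0.122 0 0 0 85;0 0 -0.122 0 0 0 85;0 0 -0.122 0 0 0 85;0 0 -0.122 0 0 0 85;0 0 -0.122 0 0 0 85;0 0 -0.122 0 0 0 85;0 0 0 0 0 0 85;0 0 0 0 0 0 85' 50
```

```text
time: 1.1
ee_pos: [0.2147, -0.5867, 0.2021]
eef_rot: [-180.0, 0.0, -0.2]
wrist_force: [0.4, -1.1, 0.3]
grip_width: 0.997
```

```bash
python3 -m jog '0 0 0 23.2 -27.5 0 85;0 0 0 23.2 -27.5 0 85;0 0 0 23.2 -27.5 0 85;0 0 0 23.2 -27.5 0 85;0 0 0 23.2 -27.5 0 85;0 0 0 23.2 -27.5 0 85;0 0 0 23.2 -27.5 0 85;0 0 0 23.2 -27.5 0 85;0 0 0 23.2 -27.5 0 85;0 0 0 23.2 -27.5 0 85;0 0 0 0 0 20 85;0 0 0 0 0 20 85;0 0 0 0 0 0 85;0 0 0 0 0 0 85'
python3 - <<'E'
from h import *
i=optics.grab_frame("side"); cv2.imwrite("pics/s1.png",cv2.resize(i[20:170,350:500],None,fx=4,fy=4))
E
```

```text
time: 2.27
ee_pos: [0.4462, -0.3113, 0.1618]
eef_rot: [-179.9, 0.1, -0.1]
wrist_force: [0.3, -0.4, 1.0]
grip_width: 0.996
```

View pics/s1.png

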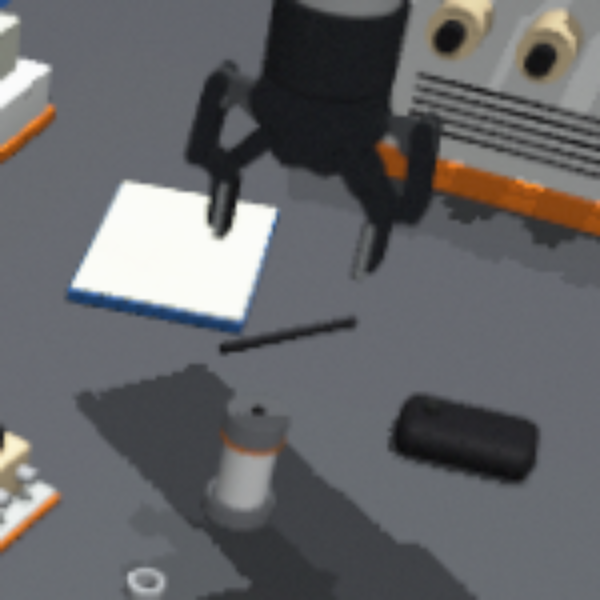

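The gripper is straight above column_85 (cap hole near (414.5,122.5) full-frame), jaws either side in x. Descend and grip.

```bash
python3 -m jog '0 0 0 1.3 1 25 85;0 0 0 0 0 25 85;0 0 0 0 0 20 85;0 0 0 0 0 20 85;0 0 0 0 0 20 85;0 0 0 0 0 0 85;0 0 0 0 0 0 60;0 0 0 0 0 0 50;0 0 0 0 0 0 40;0 0 0 0 0 0 35;0 0 0 0 0 0 35;0 0 0 0 0 0 35;0 0 0 0 0 0 35;0 0 0 0 0 0 35' 50
python3 - <<'E'
from h import *
i=optics.grab_frame("side"); j=optics.grab_frame("top")
cv2.imwrite("pics/s2.png",np.hstack([cv2.resize(i[50:150,360:460],None,fx=4,fy=4),cv2.resize(j[190:290,430:530],None,fx=4,fy=4)]))
E
```

```text
time: 3.48
ee_pos: [0.4468, -0.3137, 0.0556]
eef_rot: [179.9, 0.1, 0.0]
wrist_force: [-13.0, -1.0, 26.9]
grip_width: 0.416
```

View pics/s2.png

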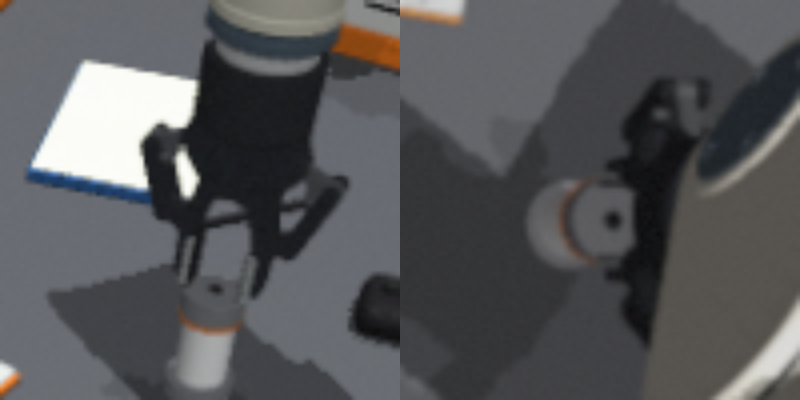

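```bash
python3 - <<'E'
from h import *
o=env.get_obs(); print(o["ee_pos"],o["grip_width"],o["wrist_force"])
f=lambda n,p,x0,y0:((proj(n,p)-[x0,y0])*4+[1.5,1.5]).round()
for z in(.0556,.0656,.085):
  for dx in(-.022,0,.022):
    p=[.4468+dx,-.3137,z]; print(z,dx,f("side",p,360,50),f("top",p,430,190)+[400,0])
E
python3 -m jog '0 0 0 0 0 0 35;0 0 0 0 0 0 35'
```

```text
[ 0.44682583 -0.31372542  0.05564261] 0.4070679470451626 [-13.04366572   0.34429237  27.57561325]
0.0556 -0.022 [240. 334.] [596. 265.]
0.0556 0 [210. 324.] [596. 223.]
0.0556 0.022 [180. 314.] [597. 182.]
0.0656 -0.022 [243. 322.] [602. 265.]
0.0656 0 [213. 312.] [602. 223.]
0.0656 0.022 [183. 302.] [603. 181.]
0.085 -0.022 [248. 299.] [614. 265.]
0.085 0 [218. 289.] [615. 223.]
0.085 0.022 [188. 279.] [615. 180.]
time: 3.75
ee_pos: [0.4468, -0.3137, 0.0556]
eef_rot: [179.9, 0.1, 0.0]
wrist_force: [-13.5, -0.7, 27.6]
grip_width: 0.409
```

Run:
```python
from h import *
f=lambda n,p:((proj(n,p)-[350,20])*4+[1.5,1.5]).round()
for z in(.162,.175,.19):
  for dx in(-.043,0,.043):
    print(z,dx,f("side",[.4462+dx,-.3113,z]))
i=cv2.imread("pics/s2.png"); cv2.imwrite("pics/s2b.png",cv2.resize(i[150:400,100:400],None,fx=2.6,fy=2.4,interpolation=cv2.INTER_CUBIC))
```

```text
0.162 -0.043 [343. 331.]
0.162 0 [279. 312.]
0.162 0.043 [217. 292.]
0.175 -0.043 [348. 313.]
0.175 0 [283. 294.]
0.175 0.043 [220. 275.]
0.19 -0.043 [353. 292.]
0.19 0 [287. 273.]
0.19 0.043 [224. 254.]
```

View pics/s2b.png

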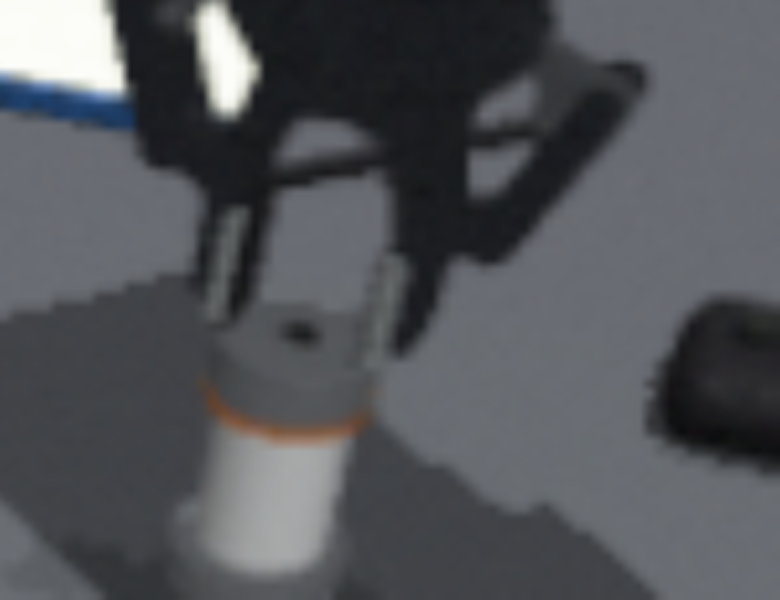

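The projections show the finger tips about 28 mm higher than the reported TCP implies (they sat on the cap top, z≈0.085, with TCP at 0.0556, and pressed 27 N). At open the tips stand about 41 mm above the TCP rather than 13. So the stated tool length isn't right here. I'll lift, open, and go deeper by that amount, checking by picture.

```bash
python3 -m jog '0 0 0 0 0 -10 35;0 0 0 0 0 -15 35;0 0 0 0 0 -15 60;0 0 0 0 0 0 85;0 0 0 0 0 0 85;0 0 0 0 0 0 85;0 0 0 0 0 0 85;0 0 0 0 0 0 85'
python3 - <<'E'
from h import *
i=optics.grab_frame("side"); j=optics.grab_frame("top")
cv2.imwrite("pics/s3.png",np.hstack([cv2.resize(i[50:150,360:460],None,fx=4,fy=4),cv2.resize(j[190:290,430:530],None,fx=4,fy=4)]))
p=env.get_obs()["ee_pos"]
f=lambda n,p,x0,y0:((proj(n,p)-[x0,y0])*4+[1.5,1.5]).round()
print(f("side",[.4475,-.3125,.085],360,50),f("top",[.4475,-.3125,.085],430,190)+[400,0])
for z in (0,.013,.028,.041):print(z,[f("side",p+[d,0,z],360,50) for d in(-.0425,.0425)])
E
```

```text
time: 4.42
ee_pos: [0.4477, -0.3125, 0.0917]
eef_rot: [-180.0, 0.1, 0.0]
wrist_force: [-1.1, -0.6, -0.4]
grip_width: 0.994
[216. 289.] [613. 221.]
0 [array([278., 301.]), array([159., 262.])]
0.013 [array([282., 284.]), array([162., 245.])]
0.028 [array([287., 265.]), array([166., 227.])]
0.041 [array([291., 248.]), array([169., 210.])]
```

View pics/s3.png

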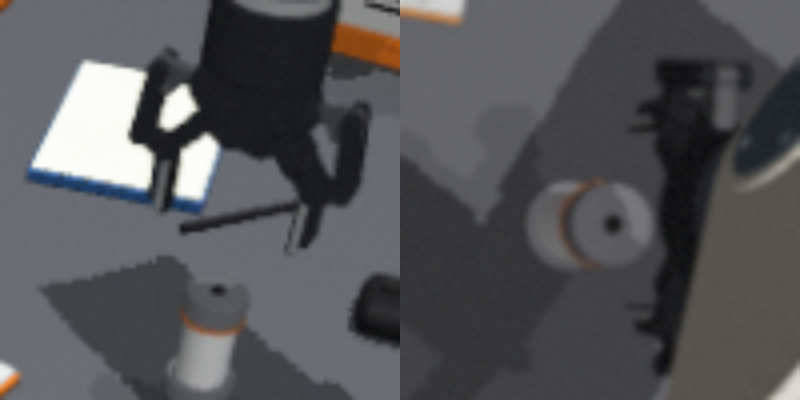

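The tips at (160,208) and (293,252) match TCP+41 mm, and the column is unmoved and upright at its measured spot (hole at (216,289)). Descend 57 mm and grip.

```bash
python3 -m jog '0 0 0 0 0 20 85;0 0 0 0 0 19 85;0 0 0 0 0 18 85;0 0 0 0 0 0 85;0 0 0 0 0 0 60;0 0 0 0 0 0 45;0 0 0 0 0 0 30;0 0 0 0 0 0 30;0 0 0 0 0 0 30;0 0 0 0 0 0 30;0 0 0 0 0 0 30;0 0 0 0 0 0 30' 50
```

```text
time: 5.52
ee_pos: [0.4485, -0.3134, 0.0367]
eef_rot: [179.9, -0.1, 0.0]
wrist_force: [-2.2, -0.1, 5.2]
grip_width: 0.494
```

```bash
python3 -m jog '0 0 0 0 0 -10 30;0 0 0 0 0 -20 30;0 0 0 0 0 -30 30;0 0 0 0 0 -30 30;0 0 0 0 0 -20 30;0 0 0 0 0 0 30;0 0 0 0 0 0 30'
```

```text
time: 6.1
ee_pos: [0.4487, -0.3133, 0.1468]
eef_rot: [179.9, -0.2, 0.0]
wrist_force: [0.6, -0.8, -3.6]
grip_width: 0.495
```

```bash
python3 -m jog '0 0 0 8 -12 0 30;0 0 0 18 -27 0 30;0 0 0 20 -29 0 30;0 0 0 20 -30 0 30;0 0 0 20 -30 0 30;0 0 0 20 -30 0 30;0 0 0 20 -30 0 30;0 0 0 20 -29 0 30;0 0 0 18 -27 0 30;0 0 0 12 -18 0 30;0 0 0 8.3 -12.7 0 30;0 0 0 0 0 20 30;0 0 0 0 0 20 30;0 0 0 0 0 20 30;0 0 0 0 0 10 30;0 0 0 0 0 0 30;0 0 0 0 0 0 30;0 0 0 0 0 0 30'
python3 - <<'E'
from h import *
i=optics.grab_frame("side"); j=optics.grab_frame("top")
cv2.imwrite("pics/s4.png",np.hstack([cv2.resize(i[110:230,230:330],None,fx=4,fy=4),cv2.resize(j[100:220,300:400],None,fx=4,fy=4)]))
p=env.get_obs()["ee_pos"]; print(p)
f=lambda n,p,x0,y0:((proj(n,p)-[x0,y0])*4+[1.5,1.5]).round()
q=p*[1,1,0]; print([f("side",q+[0,0,z],230,110) for z in(.04,.125)],[f("top",q+[0,0,z],300,100)+[400,0] for z in(.04,.125)])
E
```

```text
time: 7.6
ee_pos: [0.6329, -0.0386, 0.0761]
eef_rot: [180.0, -0.1, -0.0]
wrist_force: [-0.8, -1.3, -2.5]
grip_width: 0.496
[ 0.63329529 -0.03847332  0.07667779]
[array([288., 234.]), array([284., 126.])] [array([607., 224.]), array([619., 192.])]
```

View pics/s4.png

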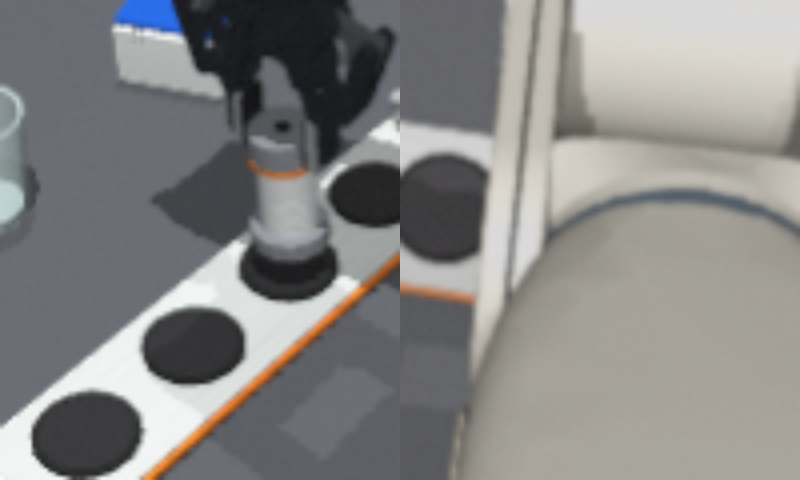

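The hole sits exactly on its prediction (284,126), above pad c's centre, upright. Bottom is about 25 mm above the pad; set it down gently.

```bash
python3 -m jog '0 0 0 0 0 8 30;0 0 0 0 0 8 30;0 0 0 0 0 5 30;0 0 0 0 0 2 30;0 0 0 0 0 1 30;0 0 0 0 0 1 30;0 0 0 0 0 0 30;0 0 0 0 0 0 30;0 0 0 0 0 0 30'
```

```text
time: 8.45
ee_pos: [0.6317, -0.0382, 0.0518]
eef_rot: [-180.0, 0.1, 0.0]
wrist_force: [-6.8, 0.7, 12.8]
grip_width: 0.493
```

```bash
python3 -m jog '0 0 0 0 0 0 50;0 0 0 0 0 0 65;0 0 0 0 0 0 85;0 0 0 0 0 0 85;0 0 0 0 0 0 85;0 0 0 0 0 -15 85;0 0 0 0 0 -25 85;0 0 0 0 0 -35 85;0 0 0 0 0 0 85;0 0 0 0 0 0 85'
```

```text
time: 9.28
ee_pos: [0.6342, -0.0383, 0.1277]
eef_rot: [180.0, -0.3, 0.0]
wrist_force: [0.9, 0.1, 0.3]
grip_width: 0.995
```

```bash
python3 -m jog '0 0 0 -15 4 0 85;0 0 0 -25 7 0 85;0 0 0 -30 8.5 0 85;0 0 0 -30 8.5 0 85;0 0 0 -30 8.5 0 85;0 0 0 -30 8.5 0 85;0 0 0 -18 5 0 85;0 0 0 -8.3 2.3 0 85;0 0 0 0 0 20 85;0 0 0 0 0 25 85;0 0 0 0 0 25 85;0 0 0 0 0 15 85;0 0 0 0 0 0 85;0 0 0 0 0 0 85'
python3 - <<'E'
from h import *
i=optics.grab_frame("side"); j=optics.grab_frame("top")
cv2.imwrite("pics/s5.png",np.hstack([cv2.resize(i[110:230,300:400],None,fx=4,fy=4),cv2.resize(j[110:230,310:410],None,fx=4,fy=4)]))
f=lambda n,p,x0,y0:((proj(n,p)-[x0,y0])*4+[1.5,1.5]).round()
print(f("top",[.633,-.0386,.1],310,110)+[400,0], f("side",[.4475,-.0906,.06],300,110))
E
```

```text
time: 10.45
ee_pos: [0.4458, -0.0903, 0.0395]
eef_rot: [-180.0, 0.1, 0.0]
wrist_force: [-0.2, -0.7, -0.4]
grip_width: 0.999
[576. 162.] [317. 268.]
```

View pics/s5.png

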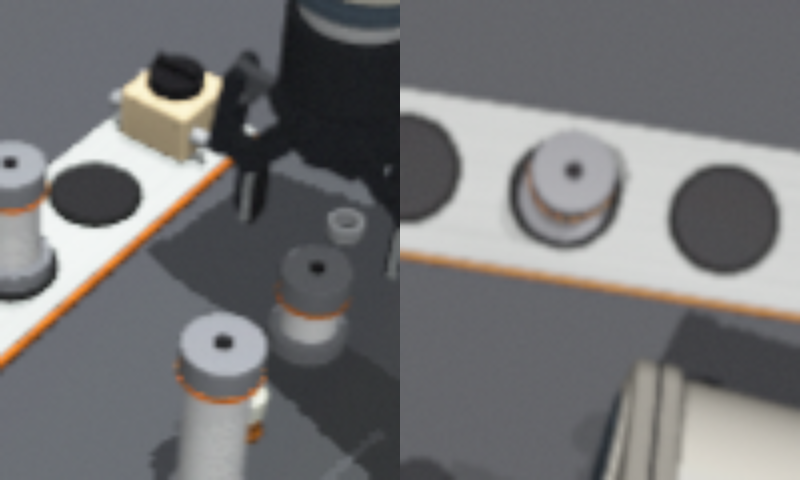

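```bash
python3 - <<'E'
from h import *
j=cv2.imread("pics/s5.png")
print(at("top",310+171.5/4,110+168.5/4,.1))
i=optics.grab_frame("side"); cv2.imwrite("pics/tmp.png",i)
print(at("side",300+8.5/4,110+160.5/4,.1), at("side",251.5,218.5,.015),at("side",323.4,158.1,.015))
E
python3 -m jog '0 0 0 1.4 0 14 85;0 0 0 0 0 14 85;0 0 0 0 0 0 85;0 0 0 0 0 0 60;0 0 0 0 0 0 45;0 0 0 0 0 0 30;0 0 0 0 0 0 30;0 0 0 0 0 0 30;0 0 0 0 0 0 30;0 0 0 0 0 0 30;0 0 0 0 0 0 30'
```

```text
[ 0.62901372 -0.03717117  0.1       ]
[ 0.62938362 -0.0380556   0.1       ] [0.65428198 0.14174447 0.015     ] [ 0.62075419 -0.12594676  0.015     ]
time: 11.52
ee_pos: [0.4479, -0.0906, 0.0135]
eef_rot: [180.0, -0.1, -0.0]
wrist_force: [-1.3, -0.1, 9.4]
grip_width: 0.494
```

```bash
python3 -m jog '0 0 0 0 0 -10 30;0 0 0 0 0 -20 30;0 0 0 0 0 -30 30;0 0 0 0 0 -15 30;0 0 0 8 2 0 30;0 0 0 18 4 0 30;0 0 0 26 5.5 0 30;0 0 0 30 6.5 0 30;0 0 0 30 6.5 0 30;0 0 0 26 5.5 0 30;0 0 0 18 4 0 30;0 0 0 12 2.2 0 30;0 0 0 5.5 1 0 30;0 0 0 0 0 15 30;0 0 0 0 0 15 30;0 0 0 0 0 10 30;0 0 0 0 0 0 30;0 0 0 0 0 0 30;0 0 0 0 0 0 30'
```

```text
time: 13.1
ee_pos: [0.6212, -0.1278, 0.0478]
eef_rot: [180.0, -0.0, 0.0]
wrist_force: [-0.4, 0.3, -2.0]
grip_width: 0.491
```

```bash
python3 -m jog '0 0 0 0.3 0 7 30;0 0 0 0 0 6 30;0 0 0 0 0 3 30;0 0 0 0 0 1 30;0 0 0 0 0 0 30;0 0 0 0 0 0 30;0 0 0 0 0 0 30'
```

```text
time: 13.68
ee_pos: [0.6215, -0.1277, 0.0306]
eef_rot: [180.0, -0.0, 0.0]
wrist_force: [-0.2, -0.2, -3.1]
grip_width: 0.497
```

```bash
python3 -m jog '0 0 0 0 0 0.5 30;0 0 0 0 0 0.5 30;0 0 0 0 0 0.5 30;0 0 0 0 0 0 30;0 0 0 0 0 0 30'
```

```text
time: 14.1
ee_pos: [0.6213, -0.1277, 0.0289]
eef_rot: [-180.0, 0.0, -0.0]
wrist_force: [-0.5, -0.6, -2.8]
grip_width: 0.495
```

```bash
python3 -m jog '0 0 0 0 0 0.7 30;0 0 0 0 0 0.5 30;0 0 0 0 0 0 30;0 0 0 0 0 0 30'
```

```text
time: 14.43
ee_pos: [0.6213, -0.1278, 0.0287]
eef_rot: [180.0, -0.0, 0.0]
wrist_force: [-3.7, -0.1, 5.5]
grip_width: 0.495
```

```bash
python3 -m jog '0 0 0 0 0 -0.5 45;0 0 0 0 0 0 55;0 0 0 0 0 0 70;0 0 0 0 0 0 85;0 0 0 0 0 0 85;0 0 0 0 0 -15 85;0 0 0 0 0 -25 85;0 0 0 0 0 -35 85;0 0 0 0 0 -35 85;0 0 0 0 0 -15 85;0 0 0 0 0 0 85;0 0 0 0 0 0 85'
```

```text
time: 15.43
ee_pos: [0.6219, -0.1278, 0.1542]
eef_rot: [180.0, -0.1, 0.0]
wrist_force: [-0.3, 0.3, -1.1]
grip_width: 0.997
```

```bash
python3 -m jog '0 0 0 -7 -15.8 0 85;0 0 0 -14 -31 0 85;0 0 0 -14 -31 0 85;0 0 0 -14 -31 0 85;0 0 0 -14 -31 0 85;0 0 0 -14 -31 0 85;0 0 0 -14 -31 0 85;0 0 0 -14 -31 0 85;0 0 0 -14 -31 0 85;0 0 0 -14 -31 0 85;0 0 0 -14 -31 0 85;0 0 0 -14 -31 0 85;0 0 0 -14 -31 0 85;0 0 0 -9.1 -22 0 85;0 0 0 0 0 15 85;0 0 0 0 0 15 85;0 0 0 0 0 0 85;0 0 0 0 0 0 85'
python3 - <<'E'
from h import *
i=optics.grab_frame("side"); j=optics.grab_frame("top")
cv2.imwrite("pics/s6.png",np.hstack([cv2.resize(i[200:340,240:340],None,fx=4,fy=4),cv2.resize(j[110:250,320:420],None,fx=4,fy=4)]))
E
```

```text
time: 16.93
ee_pos: [0.4351, 0.2814, 0.1214]
eef_rot: [179.9, 0.2, 0.0]
wrist_force: [0.5, 0.5, 0.3]
grip_width: 0.997
```

View pics/s6.png

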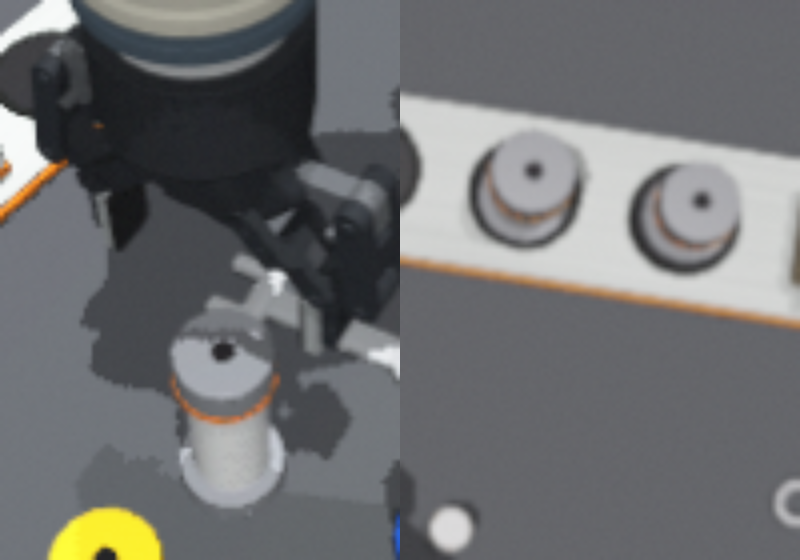

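```bash
python3 - <<'E'
from h import *
print(at("top",395.1,159.9,.075),at("top",353.1,152.4,.1))
E
python3 -m jog '0 0 0 1.7 0 20 85;0 0 0 0 0 20 85;0 0 0 0 0 19 85;0 0 0 0 0 0 85;0 0 0 0 0 0 85'
```

```text
[ 0.62060003 -0.12785492  0.075     ] [ 0.62845859 -0.03764322  0.1       ]
time: 17.45
ee_pos: [0.4387, 0.2816, 0.0642]
eef_rot: [180.0, 0.1, -0.0]
wrist_force: [0.2, -0.6, 0.7]
grip_width: 0.992
```

Column_60 stands within 1 mm of pad d's centre. Column_85 is about 4 mm short in x, which I'll mend at the end. Grip column_110 now.

```bash
python3 -m jog '0 0 0 -0.7 0 2 85;0 0 0 0 0 0 60;0 0 0 0 0 0 45;0 0 0 0 0 0 30;0 0 0 0 0 0 30;0 0 0 0 0 0 30;0 0 0 0 0 0 30;0 0 0 0 0 0 30;0 0 0 0 0 0 30'
python3 -m jog '0 0 0 0 0 -10 30;0 0 0 0 0 -20 30;0 0 0 0 0 -30 30;0 0 0 0 0 -20 30;0 0 0 0 0 0 30;0 0 0 0 0 0 30;0 0 0 0 0 0 30'
```

```text
time: 18.2
ee_pos: [0.4385, 0.2825, 0.0633]
eef_rot: [-180.0, -0.1, 0.0]
wrist_force: [-2.2, -0.7, 6.3]
grip_width: 0.494
time: 18.78
ee_pos: [0.4374, 0.2816, 0.1416]
eef_rot: [180.0, 0.1, 0.0]
wrist_force: [-0.4, -0.4, -3.4]
grip_width: 0.494
```

```bash
python3 -m jog '0 0 0 9 10 0 30;0 0 0 19 21 0 30;0 0 0 23 26 0 30;0 0 0 25 28 0 30;0 0 0 25 28 0 30;0 0 0 25 28 0 30;0 0 0 25 28 0 30;0 0 0 23 26 0 30;0 0 0 17 19 0 30;0 0 0 10 11 0 30;0 0 0 6 6 0 30;0 0 0 0 0 15 30;0 0 0 0 0 15 30;0 0 0 0 0 15 30;0 0 0 0 0 9 30;0 0 0 0 0 3 30;0 0 0 0 0 0 30;0 0 0 0 0 0 30;0 0 0 0 0 0 30'
```

```text
time: 20.37
ee_pos: [0.6458, 0.0514, 0.0861]
eef_rot: [-180.0, -0.1, 0.0]
wrist_force: [0.3, -1.2, -2.5]
grip_width: 0.498
```

```bash
python3 -m jog '0 0 0 -0.7 0.6 3 30;0 0 0 0 0 2 30;0 0 0 0 0 1 30;0 0 0 0 0 0.5 30;0 0 0 0 0 0 30;0 0 0 0 0 0 30;0 0 0 0 0 0 30'
```

```text
time: 20.95
ee_pos: [0.6445, 0.0505, 0.0788]
eef_rot: [-180.0, -0.0, -0.0]
wrist_force: [0.2, -0.5, -2.6]
grip_width: 0.494
```

```bash
python3 -m jog '0 0 0 0 0 0.5 30;0 0 0 0 0 0.5 30;0 0 0 0 0 0 30;0 0 0 0 0 0 30'
```

```text
time: 21.28
ee_pos: [0.6447, 0.0505, 0.0784]
eef_rot: [-180.0, -0.0, 0.0]
wrist_force: [-2.1, -1.0, 5.8]
grip_width: 0.494
```

Contact. Release and rise.

```bash
python3 -m jog '0 0 0 0 0 -0.5 45;0 0 0 0 0 0 55;0 0 0 0 0 0 70;0 0 0 0 0 0 85;0 0 0 0 0 0 85;0 0 0 0 0 -15 85;0 0 0 0 0 -25 85;0 0 0 0 0 -35 85;0 0 0 0 0 -10 85;0 0 0 0 0 0 85;0 0 0 0 0 0 85;0 0 0 0 0 0 85'
```

```text
time: 22.28
ee_pos: [0.6435, 0.0504, 0.1618]
eef_rot: [180.0, 0.1, -0.0]
wrist_force: [0.7, -1.1, -0.8]
grip_width: 0.991
```

```bash
python3 -m jog '0 0 0 -10 0 0 85;0 0 0 -20 -1 0 85;0 0 0 -28 -1.5 0 85;0 0 0 -30 -1.5 0 85;0 0 0 -30 -1.5 0 85;0 0 0 -30 -1.5 0 85;0 0 0 -26 -1.5 0 85;0 0 0 -18 -1 0 85;0 0 0 -12 -0.7 0 85;0 0 0 0 0 0 85;0 0 0 0 0 0 85;0 0 0 0 0 15 85;0 0 0 0 0 15 85;0 0 0 0 0 0 85;0 0 0 0 0 0 85'
python3 - <<'E'
from h import *
j=optics.grab_frame("top"); cv2.imwrite("pics/s7.png",cv2.resize(j[100:220,250:400],None,fx=5,fy=5))
E
```

```text
time: 23.53
ee_pos: [0.441, 0.0606, 0.1327]
eef_rot: [180.0, 0.1, -0.0]
wrist_force: [0.1, -0.2, 1.1]
grip_width: 0.994
```

View pics/s7.png

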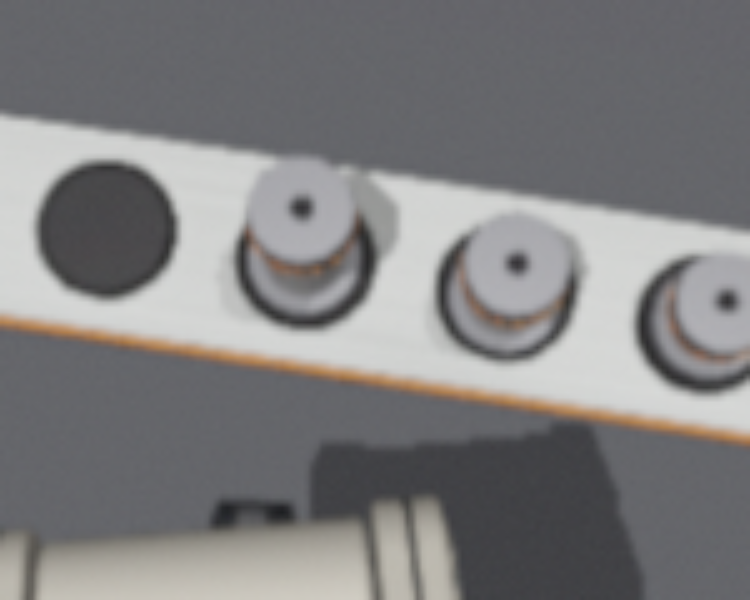

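```bash
python3 - <<'E'
from h import *
print(at("top",310,141,.125),at("top",352.8,152.2,.1))
E
python3 -m jog '0 0 0 -1 0 16 85;0 0 0 0 0 16 85;0 0 0 0 0 13 85;0 0 0 0 0 0 85;0 0 0 0 0 0 60;0 0 0 0 0 0 45;0 0 0 0 0 0 30;0 0 0 0 0 0 30;0 0 0 0 0 0 30;0 0 0 0 0 0 30;0 0 0 0 0 0 30;0 0 0 0 0 0 30'
python3 -m jog '0 0 0 0 0 -10 30;0 0 0 0 0 -20 30;0 0 0 0 0 -30 30;0 0 0 0 0 -20 30;0 0 0 0 0 0 30;0 0 0 0 0 0 30;0 0 0 0 0 0 30'
```

```text
[0.64375439 0.05043737 0.125     ] [ 0.62885308 -0.03702147  0.1       ]
time: 24.58
ee_pos: [0.4403, 0.0608, 0.0895]
eef_rot: [-180.0, -0.1, -0.0]
wrist_force: [-1.5, -0.3, 7.2]
grip_width: 0.497
time: 25.17
ee_pos: [0.4388, 0.0606, 0.1678]
eef_rot: [180.0, 0.0, 0.0]
wrist_force: [-0.0, 0.5, -3.2]
grip_width: 0.49
```

```bash
python3 -m jog '0 0 0 5 -10 0 30;0 0 0 10 -20 0 30;0 0 0 13 -22 0 30;0 0 0 18 -17 0 30;0 0 0 25 -10.5 0 30;0 0 0 30 0 0 30;0 0 0 30 0 0 30;0 0 0 30 0 0 30;0 0 0 25 0 0 30;0 0 0 17 0 0 30;0 0 0 9 0 0 30;0 0 0 5 0 0 30;0 0 0 0 0 15 30;0 0 0 0 0 15 30;0 0 0 0 0 15 30;0 0 0 0 0 7 30;0 0 0 0 0 3 30;0 0 0 0 0 0 30;0 0 0 0 0 0 30;0 0 0 0 0 0 30'
```

```text
time: 26.83
ee_pos: [0.6571, 0.1404, 0.1142]
eef_rot: [-180.0, -0.1, 0.0]
wrist_force: [0.6, 0.0, -2.3]
grip_width: 0.493
```

Bottom ≈ 0.0247, a 10 mm gap.

```bash
python3 -m jog '0 0 0 -1 0.3 4 30;0 0 0 0 0 3 30;0 0 0 0 0 1 30;0 0 0 0 0 0.7 30;0 0 0 0 0 0 30;0 0 0 0 0 0 30;0 0 0 0 0 0 30'
```

```text
time: 27.42
ee_pos: [0.6553, 0.1399, 0.1047]
eef_rot: [-180.0, 0.0, -0.0]
wrist_force: [-1.6, 0.1, 0.9]
grip_width: 0.491
```

```bash
python3 -m jog '0 0 0 0 0 0.6 30;0 0 0 0 0 0.5 30;0 0 0 0 0 0 30;0 0 0 0 0 0 30'
```

```text
time: 27.75
ee_pos: [0.6556, 0.14, 0.1047]
eef_rot: [-180.0, -0.0, 0.0]
wrist_force: [-4.0, -0.4, 8.7]
grip_width: 0.492
```

```bash
python3 -m jog '0 0 0 0 0 -0.8 45;0 0 0 0 0 0 55;0 0 0 0 0 0 70;0 0 0 0 0 0 85;0 0 0 0 0 0 85;0 0 0 0 0 -15 85;0 0 0 0 0 -25 85;0 0 0 0 0 -20 85;0 0 0 -4 15 0 85;0 0 0 -4 30 0 85;0 0 0 -5 35 0 85;0 0 0 -5 35 0 85;0 0 0 -4 30 0 85;0 0 0 -3 22 0 85;0 0 0 -1.5 10.5 0 85;0 0 0 0 0 0 85;0 0 0 0 0 0 85;0 0 0 0 0 0 85'
```

```text
time: 29.25
ee_pos: [0.6291, -0.0365, 0.164]
eef_rot: [-180.0, 0.0, 0.0]
wrist_force: [0.7, 0.6, -0.6]
grip_width: 0.997
```

```bash
python3 -m jog '0 0 0 0 1 25 85;0 0 0 0 0 28 85;0 0 0 0 0 28 85;0 0 0 0 0 20 85;0 0 0 0 0 10.3 85;0 0 0 0 0 0 85;0 0 0 0 0 0 60;0 0 0 0 0 0 45;0 0 0 0 0 0 30;0 0 0 0 0 0 30;0 0 0 0 0 0 30;0 0 0 0 0 0 30;0 0 0 0 0 0 30;0 0 0 0 0 0 30'
python3 -m jog '0 0 0 0 0 -4 30;0 0 0 0 0 -4 30;0 0 0 0 0 0 30;0 0 0 0 0 0 30;0 0 0 0 0 0 30'
```

```text
time: 30.42
ee_pos: [0.63, -0.0387, 0.0549]
eef_rot: [180.0, -0.1, -0.0]
wrist_force: [-1.6, 0.5, 5.5]
grip_width: 0.499
time: 30.83
ee_pos: [0.6289, -0.0386, 0.0609]
eef_rot: [-180.0, 0.0, -0.0]
wrist_force: [-0.8, -0.3, -2.6]
grip_width: 0.49
```

```bash
python3 -m jog '0 0 0 2 0.4 0 30;0 0 0 2 0.4 0 30;0 0 0 0 0 0 30;0 0 0 0 0 3 30;0 0 0 0 0 2 30;0 0 0 0 0 0.7 30;0 0 0 0 0 0 30;0 0 0 0 0 0 30;0 0 0 0 0 0 30'
```

```text
time: 31.58
ee_pos: [0.6329, -0.0394, 0.0551]
eef_rot: [-180.0, 0.0, 0.0]
wrist_force: [-0.2, 0.4, -2.2]
grip_width: 0.494
```

```bash
python3 -m jog '0 0 0 0 0 0.5 30;0 0 0 0 0 0.5 30;0 0 0 0 0 0 30;0 0 0 0 0 0 30'
```

```text
time: 31.92
ee_pos: [0.633, -0.0394, 0.055]
eef_rot: [180.0, -0.0, 0.0]
wrist_force: [-2.6, 0.6, 6.4]
grip_width: 0.493
```

Contact. Release, rise and back off to look.

```bash
python3 -m jog '0 0 0 0 0 -0.6 45;0 0 0 0 0 0 55;0 0 0 0 0 0 70;0 0 0 0 0 0 85;0 0 0 0 0 0 85;0 0 0 0 0 -15 85;0 0 0 0 0 -30 85;0 0 0 0 0 -35 85;0 0 0 0 0 -35 85;0 0 0 -15 0 0 85;0 0 0 -30 0 0 85;0 0 0 -35 0 0 85;0 0 0 -35 0 0 85;0 0 0 -35 0 0 85;0 0 0 -35 0 0 85;0 0 0 -20 0 0 85;0 0 0 0 0 0 85;0 0 0 0 0 0 85;0 0 0 0 0 0 85'
python3 - <<'E'
from h import *
j=optics.grab_frame("top"); i=optics.grab_frame("side"); cv2.imwrite("pics/t8.png",cv2.resize(j[100:220,250:400],None,fx=5,fy=5))
cv2.imwrite("pics/s8.png",cv2.resize(i[90:240,200:350],None,fx=4,fy=4))
E
```

```text
time: 33.5
ee_pos: [0.4294, -0.0396, 0.1704]
eef_rot: [180.0, -0.1, -0.0]
wrist_force: [0.5, -0.0, -0.4]
grip_width: 0.997
```

View pics/t8.png

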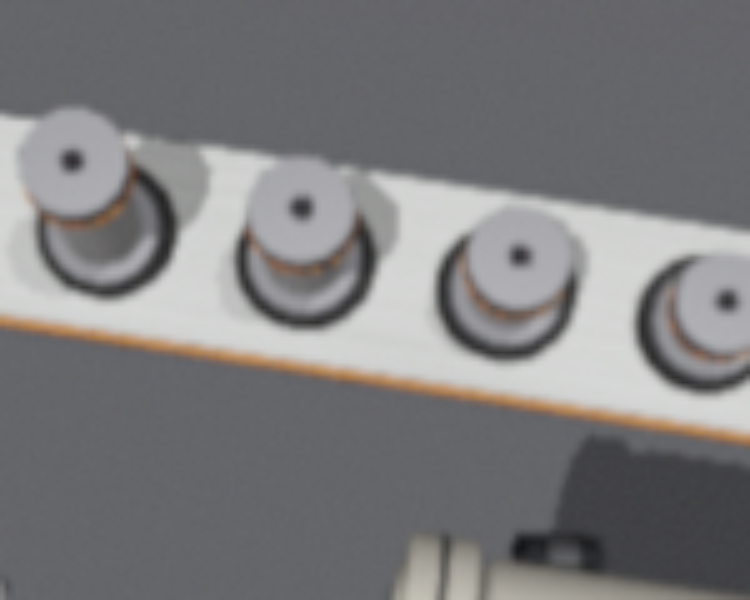

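View pics/s8.png

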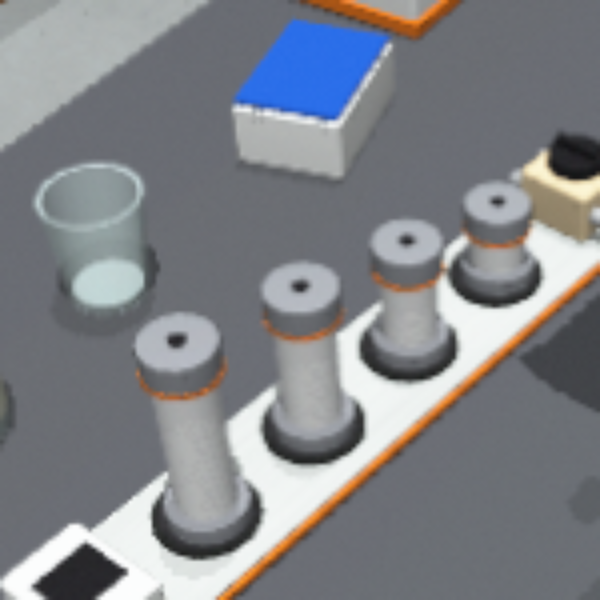

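Run:
```python
from h import *
P=dict(a=(.6561,.1399),b=(.6445,.0507),c=(.633,-.0386),d=(.6215,-.1278))
for k,u,v,h,s in(("a",72,160,.15,(177,340)),("b",302,207,.125,(300,286)),("c",519,256,.1,(407,240)),("d",727,300,.075,(497,202))):
    print(k,((at("top",250+(u-2)/5,100+(v-2)/5,h)[:2]-P[k])*1e3).round(1),((at("side",200+(s[0]-1.5)/4,90+(s[1]-1.5)/4,h)[:2]-P[k])*1e3).round(1))
o=env.get_obs(); print(o["time"],o["wrist_force"]); print(env.job_done())
```

```text
a [-1.8  0.1] [-2.  -0.3]
b [-0.7 -0.3] [-1.   0.2]
c [-1.2  0.4] [-1.1 -0.1]
d [-0.3  0.2] [-0.8  1.2]
33.6 [ 0.61075276 -0.56034302 -0.3308397 ]
the job is handed in; nothing more can be done
None
```

All four columns stand upright on the pads in height order, and I handed the job in at 33.6 s. The 60 mm column is on pad d next to the valve, the 85 mm on c, the 110 mm on b, and the 135 mm on a next to the detector. The blue and yellow look-alikes were not touched.

**Last checks:** from the final top and side pictures, each column's axis is about 2 mm or less from its pad centre, and the two cameras agree to about 1 mm. The robot was clear of everything when I handed in.

**What went wrong or disagreed:**
- **Tool length:** the finger tips really end about 28 mm short of the reported tool point. My first grasp therefore pressed on top of the 85 mm column's cap with about 27 N. I lifted off, corrected the depth for every later grasp, and the column had not moved or tipped.
- **85 mm column:** I first set it down about 4 mm off its pad centre, so I gripped it again, lifted it a few millimetres and re-placed it. It is now about 1 mm off.

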